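# Square up a receiver in the bench holder

## Task

Get the small black receiver box ready for opening: without picking it up, push it across the bench until its long rear side lies flush against the long fence of the aluminium work holder. Then push the sliding jaw along the fence until the receiver is trapped snugly between the jaw and the end stop, still flush with the fence, and take your hand away. Do not move the jaw before the box is flush with the fence, never lift or tip the box, and leave the other things on the bench where they are.

Things in the scene. Friction and masses are not known exactly. Their poses are not given: they have to be found in the camera images.
- receiver: black plastic box, 70 mm (its x) by 110 mm (its y) by 40 mm high, 0.3 to 0.55 kg, loose on the bench, smooth sides. Origin at the centre of its underside. Its x axis points from its front (small window, round button) to its rear long side. It starts some centimetres on the robot's side of the fence, turned up to 0.35 rad from the holder's axes.
- holder: L-shaped aluminium holder fixed to the bench, bars 24 mm high, 16 mm thick, no base plate. Origin: inner corner at bench height; x away from the robot, y left, turned up to 0.22 rad from the robot's. Fence: inner face x = 0 (box goes at x < 0), y = 0 to -0.385. End stop: inner face y = 0, x = 0 to -0.09. Box fully home: origin at (-0.035, -0.055) in this frame, axes parallel.
- jaw (a joint): sliding jaw's place along the fence, m; grows toward the end stop, starts at 0 to 0.045, can reach 0.2. Its pressing face stands at y = -0.28 + joint in the holder's frame, so it reads 0.17 with the box snugly trapped. About 2 N of friction, no spring: it stays where it is left. It can push the box along.
- jaw_outer (a point): centre of the jaw's outer face (away from the end stop), 18 mm above the bench; push it along the holder's +y to close the jaw. The jaw is a dark steel plate on edge in front of the fence: x = -0.076 to -0.001 in the holder's frame, 18 mm thick along y, 3 to 34 mm above the bench, with a saddle up to 37 mm high riding on the fence.
- jaw_face (a point): centre of the jaw's pressing face, the side toward the end stop, 18 mm above the bench
- screwdriver: screwdriver 180 mm long lying behind the fence; origin under its middle; leave it alone
- reel: grey plastic reel, 60 mm diameter, 44 mm high, standing beyond the end stop; origin at the centre of its underside; leave it alone
- meter: hand-held test meter, 150 x 74 x 40 mm, lying flat at the robot's side of the jaw's start; origin at the centre of its underside, x along its length; leave it alone
- jar: small amber glass jar, 44 mm diameter, 50 mm high; origin at the centre of its underside; leave it alone
- tin: flat round tin, 52 mm diameter, 20 mm high, standing at the robot's side of the end stop; origin at the centre of its underside; leave it alone
- remote: hand-held remote control, 165 x 46 x 19 mm, lying flat beyond the reel; origin at the centre of its underside, x along its length; leave it alone
Things that resemble listed ones, but are neither listed nor needed, are in the scene too. What is shaped like the receiver but purple is not meant.

How it is judged:
On the way:
1. the receiver's rear long side lies flush against the fence, with the jaw still where it started (x of receiver in the frame of holder above -0.038 m and angle between the y axis of receiver and the y axis of holder, either way round below 0.035 rad and height (world z) of receiver below 0.006 m and angle between receiver's own z axis and vertical below 0.05 rad and distance of jaw_face from where it was at the start of the episode below 0.015 m), for 0.2 s.
At the end, for the whole second after the job is handed in: the receiver stands flat on the bench at rest, its rear side within 3 mm of the fence and parallel to it within 0.035 rad, its end within 3 mm of the end stop, and the jaw closed to within 3 mm of the snug position (joint above 0.167) (x of receiver in the frame of holder above -0.038 m and angle between the y axis of receiver and the y axis of holder, either way round below 0.035 rad and height (world z) of receiver below 0.006 m and angle between receiver's own z axis and vertical below 0.05 rad and y of receiver in the frame of holder above -0.058 m and value of joint jaw above 0.167 m and linear speed of receiver below 0.01 m/s); the robot touches nothing.
It fails at once if the receiver is lifted more than 10 mm or tipped more than 0.2 rad (height (world z) of receiver above 0.01 m or angle between receiver's own z axis and vertical above 0.2 rad).
It fails at once if the jaw is moved more than 15 mm while the receiver is still clearly off the fence (8 mm or more) (distance of jaw_face from where it was at the start of the episode above 0.015 m and x of receiver in the frame of holder below -0.043 m).
It fails at once if another thing on the bench is moved more than 20 mm (distance of any of screwdriver, reel, meter, jar, tin, remote from where it was at the start of the episode above 0.02 m).
It also fails if it takes over 51 s, if anything falls off the work surface, if the arm or the gripper's body presses on something with over 40 N, if the wrist force passes 120 N, or if a joint passes its speed limit or range.

## Robot

A 7-joint arm with a two-finger parallel gripper is mounted at the origin on the work surface. World frame = base frame: x ahead of the robot, y to its left, z up, the work surface at z = 0. Lengths are in m, angles in rad, forces in N, time in s.
With the tool pointing down it reaches from about 0.425 to 0.95 m from the base axis. Payload 4.7 kg.
Tool frame: the origin (TCP) lies midway between the tips of the shut fingers; the grasp point (between the pads) lies 19 mm behind it (robot.hold_point_z is the distance from the TCP to the grasp point, in m); z points along the fingers, y is the line along which they close (so a half turn about z gives the same grasp; the last joint's range is limited). The gripper opens to 85 mm and grips with 20 to 120 N. Pads are 22 mm wide; open, the fingers measure 114 mm over their backs; the gripper's body (76 mm by 85 mm) begins 54 mm behind the grasp point. The pads swing forward as they close: fully open they stand 13 mm farther back than shut.
Start: joints at [-1.177, 0.469, -0.049, 1.532, 0.024, 1.141, -0.082], TCP at [0.277, 0.616, 0.231] pointing down, gripper open.
Joint ranges: [-2.59, 2.59], [-0.33, 1.99], [-1.39, 1.29], [0.1, 2.45], [-1.04, 4.18], [0.21, 1.99], [-2.66, 2.66]. Speed limits (rad/s): [2.57, 2.57, 3.14, 3.14, 3.14, 3.14, 3.14].

## Interface

Orientations are given as a 3x3 rotation matrix whose columns are the frame's x, y, z axes.
In Python, from bench import robot gives the robot as it stands.
- The arm moves only by the tool jog_arm, never from a script. Its argument "rows" is a list of rows, each a list of 3 entries, a list of its own where there are three numbers: the shift along the tool's x, y, z in mm, then the turn, a rotation vector about the tool's x, y, z in rad, then the opening, from 0 (shut) to 1 (fully open). In form: [[[tx, ty, tz], [ax, ay, az], jaw], ...]. A call has 1 to 8 rows; each row shifts and turns the commanded pose from where the row before left it, along the tool's axes as they then stand; what a row does not reach is not made up. A row lasts 1/8 s, in which the tool goes at most 62.5 mm and 10.7 degrees, less where a joint would pass 70% of its speed; a pose out of reach is approached as far as the arm can. A call is refused whole if a number of a shift passes 62.5 or a number of a turn 0.188, either way. A call with a gripper value outside its range is refused whole. The fingers move at their own pace and stop on an object; "force" is the grip in N (left out, the last holds). Time passes only in rows, so rows that do not move let the fingers close. It gives the time, the measured TCP pose, the force, the opening and the grip force at its end, in the units of the state.
- robot.get_obs(): the state, without advancing time (a new reading comes with each control period).
- robot.camera(name): name is "side" or "top" or "wrist"; returns a dict with "frame" (480x640x3 uint8, red, green, blue), "fx", "fy", "cx", "cy" (pixels), "position" and "orientation" of the camera in the world; the wrist camera has in their place "T_tool_cam" (4x4, takes a point from camera to tool coordinates, whose origin is the TCP and whose axes are the flange's). Camera axes: x right, y up, looking along -z (the intrinsics and any distortion apply to the point x, -y, -z); pixel columns grow to the right and rows downward; lengths in m; the calibration is good to about 2 mm. A picture is of the moment at which its call begins: read the wrist's pose just before it. There is no depth.
- robot.hand_in(): hands the job in; it is judged then, once.
The state is a dict: "clock": time; "joint_pos": joint angles; "qd": joint speeds; "joint_torque": joint torques, N m; "ee_pos": TCP position; "tcp_rot": TCP orientation; "contact_force": force on the tool from outside, world axes, zero at the start; "ft_torque": the same for the moment, N m; "width": opening from 0.0 (shut) to 1.0 (fully open); "finger_force": force on a finger pad.
Only numpy, scipy, OpenCV 4.12 (cv2) and the standard library are available. Lean on these libraries where they do the work, as an engineer would, in place of code of your own. Each camera call takes 0.05 s, during which the arm holds its last target. There are 200 camera calls.

## Working session

There is one attempt and no reset: what is moved stays moved. The work goes in short steps, Python scripts to look and compute and a tool call to move; the robot and the scene stay as the last step left them, time stands still between calls to the robot, and variables do not carry over. Pictures are saved under pics/ and viewed, at most 10 in all, crops included, and the job is handed in when it is done.

Besides the shell and the picture viewer there is one more tool, called after "Emit:" as a command line: name --argument value ..., lists and objects as JSON in quotes. jog_arm: Moves the arm, as the interface text tells. Its arguments: {"type":"object","properties":{"rows":{"type":"array","items":{"type":"array"}},"force":{"type":"number"}},"required":["rows"]}

```bash
mkdir -p pics; ls; python3 - <<'E'
from bench import robot
import cv2,numpy as np,pickle
print(robot.get_obs())
for n in("top","side"):
    c=robot.camera(n);cv2.imwrite(f"pics/{n}0.png",c["frame"][:,:,::-1]);pickle.dump(c,open(n+".pkl","wb"))
    print({k:v for k,v in c.items() if k!="frame"})
E
```

```text
pics
{'clock': 0.0, 'joint_pos': array([-1.17689576,  0.46946194, -0.04863904,  1.53370794,  0.02408904,
        1.14101724, -0.0823093 ]), 'qd': array([-1.00725046e-03,  6.10028006e-05, -1.72537994e-03, -6.30026832e-04,
       -1.36287784e-03,  5.00693725e-04, -2.59274207e-04]), 'joint_torque': array([-2.38396415e-04, -5.10304320e+01, -4.68312402e-02, -2.37715691e+01,
        1.06797801e-02,  7.22194643e-03, -4.54067802e-06]), 'ee_pos': array([0.27668145, 0.61503143, 0.23024181]), 'tcp_rot': array([[-9.11966969e-01,  4.10262884e-01, -7.82750765e-04],
       [ 4.10263629e-01,  9.11965093e-01, -1.85054063e-03],
       [-4.53667633e-05, -2.00876610e-03, -9.99997981e-01]]), 'contact_force': array([0.43894681, 0.47260082, 0.31834889]), 'ft_torque': array([ 0.00162352,  0.01668072, -0.02857113]), 'finger_force': 0.0, 'width': 1.0011088562956763}
{'fx': 491.3651492888701, 'fy': 491.3651492888701, 'cx': 320.5398962133654, 'cy': 234.2949294714922, 'position': array([0.4682313 , 0.0361211 , 1.02865296]), 'orientation': array([[ 0.01791358,  0.99912153, -0.03788504],
       [-0.99976397,  0.01836523,  0.01160733],
       [ 0.0122929 ,  0.03766817,  0.99921469]])}
{'fx': 487.1020661398684, 'fy': 487.1020661398684, 'cx': 313.7655577243404, 'cy': 227.8250203870144, 'position': array([ 0.43909517, -0.64294784,  0.70552473]), 'orientation': array([[ 0.99623337,  0.04579616, -0.07363276],
       [-0.0843475 ,  0.70876944, -0.70037945],
       [ 0.02011396,  0.70395212,  0.70996256]])}
```

View pics/top0.png

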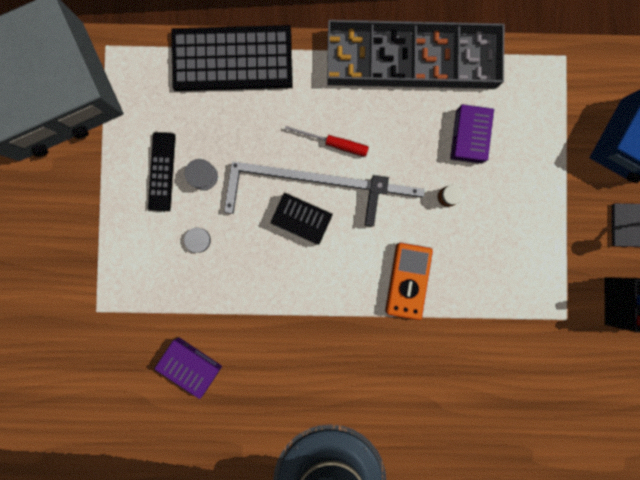

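View pics/side0.png

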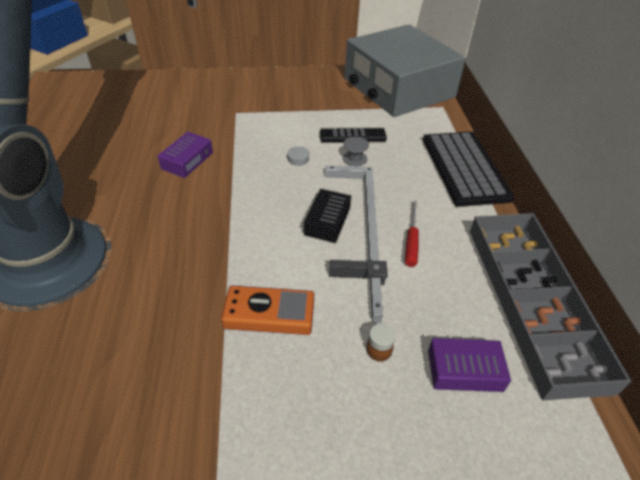

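Top view (up is world +x, left is +y): holder corner near (237,170), fence running to (423,192), jaw at (375,200), receiver at (302,218), tin at (196,240), meter at (410,280). The side view agrees. I'll zoom in for accurate pixel positions.

```bash
python3 - <<'E'
import cv2
a=cv2.imread("pics/top0.png")[145:265,180:450]
a=cv2.resize(a,None,fx=2.95,fy=2.95,interpolation=cv2.INTER_CUBIC)
cv2.imwrite("pics/topc.png",cv2.convertScaleAbs(a,alpha=1.4,beta=15)); print(a.shape)
E
```

```text
(354, 796, 3)
```

View pics/topc.png

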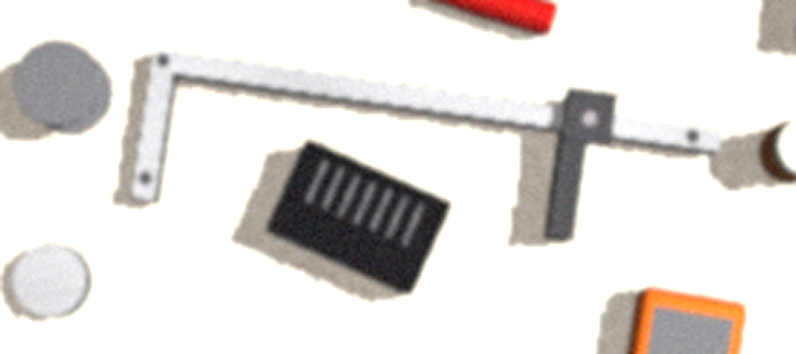

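The zoom gives the following crop pixels: receiver top corners (310,142), (449,204), (410,292), (268,230); inner holder corner (174,79); fence inner edge through (555,128) to (712,152); end stop inner edge to (155,202); jaw plate edges (557,140)-(546,238) and (583,140)-(570,240).

```bash
cat > h.py <<'E'
import numpy as np,pickle
def pt(c,u,v,z):
    d=c["orientation"]@np.array([(u-c["cx"])/c["fx"],-(v-c["cy"])/c["fy"],-1]);p=c["position"]
    return p+d*(z-p[2])/d[2]
E
python3 - <<'E'
from h import *
c=pickle.load(open("top.pkl","rb"))
f=lambda u,v,z:pt(c,180+(u+.5)/2.95-.5,145+(v+.5)/2.95-.5,z)[:2]
C=f(174,79,.024);F=f(712,152,.024);M=f(555,128,.024);E=f(155,202,.024)
y=(C-F)/np.linalg.norm(C-F);x=np.array([y[1],-y[0]])
print("corner",C,"yaw",np.arctan2(x[1],x[0]),"len",np.linalg.norm(C-F),np.arctan2(*(C-M)[::-1])-np.pi/2,"stop",np.arctan2(*(C-E)[::-1]),np.linalg.norm(C-E))
L=lambda p:np.array([(p-C)@x,(p-C)@y])
B=[f(*p,.04) for p in((310,142),(449,204),(410,292),(268,230))]
for b in B:print("box",b,L(b))
m=sum(B)/4;print("centre",m,L(m),"yaw rel",[np.arctan2(*(L(p)-L(q)))for p,q in((B[0],B[1]),(B[3],B[2]))],np.linalg.norm(B[0]-B[1]),np.linalg.norm(B[1]-B[2]))
for p in((557,140),(546,238),(583,140),(570,240)):print("jaw",f(*p,.034),L(f(*p,.034)))
for n,p in dict(tin=(48,282,.02),meter=(640,292,.04),meter2=(745,303,.04),reel=(62,87,.044)).items():print(n,f(*p),L(f(*p)))
from bench import robot
R=robot.get_obs()["tcp_rot"]
print("tool y yaw",np.arctan2(R[1,1],R[0,1]))
E
```

```text
corner [0.63225899 0.19477219] yaw -0.1158310505210064 len 0.3781713309418138 -0.10883079329660394 stop -0.1280423361063129 0.08668839679806788
box [0.58817137 0.09835537] [-0.03264909 -0.10086604]
box [0.54746033 0.00251614] [-0.06201097 -0.20076812]
box [0.48680733 0.02809609] [-0.12521387 -0.18236938]
box [0.52734735 0.12573973] [-0.0962304  -0.08069475]
centre [0.5374466  0.06367683] [-0.07902608 -0.14117457] yaw rel [np.float64(0.28585724738839596), np.float64(0.27769557406487055)] 0.10412755008229795 0.0658264396899541
jaw [ 0.59359012 -0.07144445] [-0.00764251 -0.26890179]
jaw [ 0.52576147 -0.06483212] [-0.07578085 -0.27017287]
jaw [ 0.59393925 -0.08940258] [-0.00522025 -0.28669924]
jaw [ 0.5246911  -0.08138249] [-0.07493128 -0.28673605]
tin [0.48956322 0.27922172] [-0.1514996   0.06739198]
meter [ 0.48965933 -0.12906431] [-0.10421762 -0.33814705]
meter2 [ 0.48344318 -0.20108605] [-0.1020684  -0.41040459]
reel [0.6219983  0.26757891] [-0.01860637  0.071133  ]
tool y yaw 1.1479943801462695
```

Emit:
jog_arm --rows '[[[0, 0, 0], [0, 0, -0.154], 0.55], [[0, 0, 0], [0, 0, -0.154], 0.55], [[-23, -50, 0], [0, 0, 0], 0.55], [[-23, -50, 0], [0, 0, 0], 0.55], [[-23, -50, 0], [0, 0, 0], 0.55], [[-23, -50, 0], [0, 0, 0], 0.55], [[-23, -50, 0], [0, 0, 0], 0.55], [[-23, -50, 0], [0, 0, 0], 0.55]]'

```text
clock: 1.1
ee_pos: [0.3799, 0.2998, 0.2311]
tcp_rot: [[-0.993, 0.115, -0.0], [0.115, 0.993, -0.0], [0.0, -0.0, -1.0]]
contact_force: [1.1, 0.4, 0.1]
width: 0.55
finger_force: 0.0
```

```bash
cat >> h.py <<'E'
YAW=-0.115;C=np.array([.632,.195]);HX=np.array([np.cos(YAW),np.sin(YAW)]);HY=np.array([-HX[1],HX[0]])
def st():
    from bench import robot
    o=robot.get_obs();p=o["ee_pos"];R=o["tcp_rot"];d=p[:2]-C
    print("t",o["clock"],"holder",(d@HX).round(4),(d@HY).round(4),"z",p[2].round(4),"yawerr",(np.arctan2(R[1,1],R[0,1])-np.pi/2-YAW).round(4),"tilt",R[:2,2].round(3),"F",o["contact_force"].round(1),"w",o["width"])
E
python3 -c "from h import *;st()"
```

```text
t 1.1 holder -0.2625 0.0751 z 0.2311 yawerr 0.0002 tilt [-0. -0.] F [1.1 0.4 0.1] w 0.5496768096018542
```

Emit:
jog_arm --rows '[[[-20, -42, 0], [0, 0, 0], 0.55], [[-20, -42, 0], [0, 0, 0], 0.55], [[-20, -42, 0], [0, 0, 0], 0.55], [[-20, -42, 0], [0, 0, 0], 0.55], [[-17, -42, 0], [0, 0, 0], 0.55], [[0, 0, 40], [0, 0, 0], 0.55], [[0, 0, 40], [0, 0, 0], 0.55], [[0, 0, 0], [0, 0, 0], 0.55]]'

```text
clock: 2.1
ee_pos: [0.4495, 0.0813, 0.149]
tcp_rot: [[-0.993, 0.115, -0.007], [0.115, 0.993, -0.002], [0.006, -0.003, -1.0]]
contact_force: [0.0, -0.2, 0.0]
width: 0.548
finger_force: 0.0
```

```bash
python3 -c "from h import *;st()"
```

```text
t 2.1 holder -0.1682 -0.1339 z 0.149 yawerr -0.0001 tilt [-0.007 -0.002] F [ 0.  -0.2  0. ] w 0.5476637651100335
```

Emit:
jog_arm --rows '[[[0, 0, 45], [0, 0, 0], 0.55], [[0, 0, 45], [0, 0, 0], 0.55], [[0, 0, 35], [0, 0, 0], 0.55], [[0, 0, 11], [0, 0, 0], 0.55], [[0, 0, 0], [0, 0, 0], 0.55], [[0, 0, 0], [0, 0, 0], 0.55]]'

```text
clock: 2.85
ee_pos: [0.4534, 0.0825, 0.0168]
tcp_rot: [[-0.993, 0.114, 0.003], [0.114, 0.993, 0.001], [-0.003, 0.001, -1.0]]
contact_force: [0.2, 0.7, -0.0]
width: 0.547
finger_force: 0.0
```

```bash
python3 - <<'E'
from h import *;st()
from bench import robot
import cv2
c=robot.camera("side")
a=c["frame"][110:350,150:450,::-1]
cv2.imwrite("pics/s1.png",cv2.resize(a,None,fx=2.5,fy=2.5,interpolation=cv2.INTER_CUBIC))
E
```

```text
t 2.85 holder -0.1645 -0.1323 z 0.0168 yawerr 0.0003 tilt [0.003 0.001] F [ 0.2  0.7 -0. ] w 0.5470579137090339
```

View pics/s1.png

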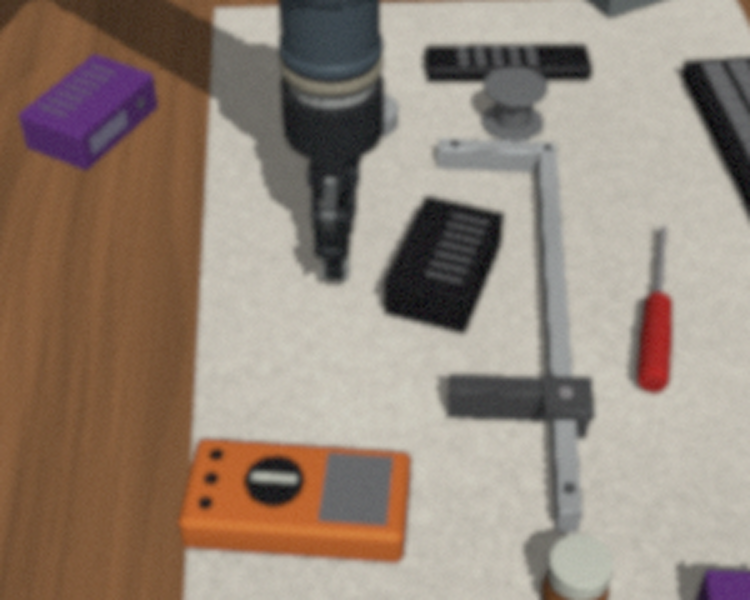

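The side crop shows the half-open fingers (330,270) low over the bench on the robot's side of the receiver (445,265), with clear bench between them. Now I'll push toward the fence.

Emit:
jog_arm --rows '[[[-8, 0, 2], [0, 0, 0], 0.55], [[-8, 0, 0], [0, 0, 0], 0.55], [[-7, 0, 0], [0, 0, 0], 0.55], [[-7, 0, 0], [0, 0, 0], 0.55], [[-7, 0, 0], [0, 0, 0], 0.55], [[-7, 0, 0], [0, 0, 0], 0.55], [[-7, 0, 0], [0, 0, 0], 0.55], [[-7, 0, 0], [0, 0, 0], 0.55]]'

```text
clock: 3.9
ee_pos: [0.5099, 0.0752, 0.0132]
tcp_rot: [[-0.993, 0.115, -0.0], [0.115, 0.993, -0.0], [0.0, -0.0, -1.0]]
contact_force: [-1.4, -1.0, -1.3]
width: 0.548
finger_force: 0.7
```

```bash
python3 - <<'E'
from h import *;st()
E
```

```text
t 3.9 holder -0.1076 -0.133 z 0.0132 yawerr 0.0001 tilt [-0. -0.] F [-1.4 -1.  -1.3] w 0.5477887663878903
```

Emit:
jog_arm --rows '[[[-5, 0, 0], [0, 0, 0], 0.55], [[-5, 0, 0], [0, 0, 0], 0.55], [[-5, 0, 0], [0, 0, 0], 0.55], [[-4, 0, 0], [0, 0, 0], 0.55], [[-3, 0, 0], [0, 0, 0], 0.55], [[-2, 0, 0], [0, 0, 0], 0.55]]'

```text
clock: 4.65
ee_pos: [0.5335, 0.0728, 0.0133]
tcp_rot: [[-0.993, 0.114, -0.0], [0.114, 0.993, 0.0], [0.0, 0.0, -1.0]]
contact_force: [-2.0, 0.2, 0.5]
width: 0.545
finger_force: 1.1
```

```bash
python3 - <<'E'
from h import *;st()
from bench import robot
import cv2
c=robot.camera("side")
a=c["frame"][110:350,150:450,::-1]
cv2.imwrite("pics/s2.png",cv2.resize(a,None,fx=2.5,fy=2.5,interpolation=cv2.INTER_CUBIC))
E
```

```text
t 4.65 holder -0.0838 -0.1327 z 0.0133 yawerr 0.0005 tilt [-0.  0.] F [-2.   0.2  0.5] w 0.5451630558204822
```

View pics/s2.png

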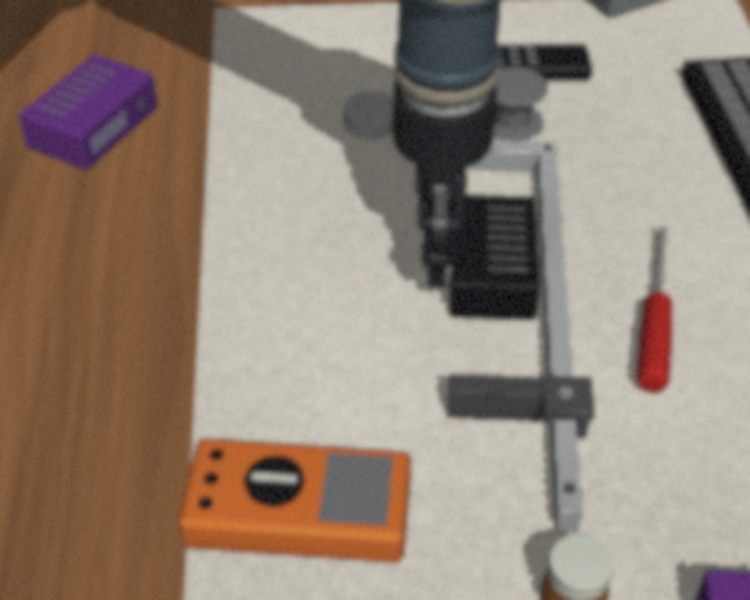

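The receiver (490,255) is now parallel to the fence, with only a small gap at (540,260). I'll creep in until the force rises.

Emit:
jog_arm --rows '[[[-2, 0, 0], [0, 0, 0], 0.55], [[-2, 0, 0], [0, 0, 0], 0.55], [[0, 0, 0], [0, 0, 0], 0.55]]'

```text
clock: 5.08
ee_pos: [0.5379, 0.0722, 0.0133]
tcp_rot: [[-0.993, 0.115, 0.001], [0.115, 0.993, 0.0], [-0.001, 0.0, -1.0]]
contact_force: [-1.7, 0.2, -0.9]
width: 0.553
finger_force: 0.4
```

Emit:
jog_arm --rows '[[[-2, 0, 0], [0, 0, 0], 0.55], [[0, 0, 0], [0, 0, 0], 0.55]]'

```text
clock: 5.32
ee_pos: [0.5397, 0.072, 0.0133]
tcp_rot: [[-0.993, 0.115, 0.001], [0.115, 0.993, 0.0], [-0.001, 0.0, -1.0]]
contact_force: [-1.9, 0.3, 0.3]
width: 0.55
finger_force: 0.7
```

```bash
python3 -c "from h import *;st()"
```

```text
t 5.325 holder -0.0776 -0.1328 z 0.0133 yawerr 0.0001 tilt [0.001 0.   ] F [-1.9  0.3  0.3] w 0.5498792795707306
```

Emit:
jog_arm --rows '[[[-1.5, 0, 0], [0, 0, 0], 0.55], [[0, 0, 0], [0, 0, 0], 0.55]]'

```text
clock: 5.58
ee_pos: [0.5398, 0.0719, 0.0132]
tcp_rot: [[-0.993, 0.115, -0.002], [0.115, 0.993, 0.0], [0.002, -0.0, -1.0]]
contact_force: [-5.1, 1.2, 2.8]
width: 0.547
finger_force: 2.6
```

Emit:
jog_arm --rows '[[[-1.5, 0, 0], [0, 0, 0], 0.55], [[0, 0, 0], [0, 0, 0], 0.55]]'

```text
clock: 5.82
ee_pos: [0.5398, 0.0719, 0.0129]
tcp_rot: [[-0.993, 0.115, -0.005], [0.115, 0.993, 0.0], [0.005, -0.0, -1.0]]
contact_force: [-7.7, 2.1, 5.0]
width: 0.55
finger_force: 3.9
```

Emit:
jog_arm --rows '[[[-2, 0, 0], [0, 0, 0], 0.55], [[0, 0, 0], [0, 0, 0], 0.55], [[0, 0, 0], [0, 0, 0], 0.55]]'

```text
clock: 6.2
ee_pos: [0.5399, 0.0719, 0.0126]
tcp_rot: [[-0.993, 0.115, -0.009], [0.115, 0.993, 0.0], [0.009, -0.001, -1.0]]
contact_force: [-11.2, 1.8, 6.8]
width: 0.55
finger_force: 5.6
```

Emit:
jog_arm --rows '[[[6, 0, 0], [0, 0, 0], 0.55], [[25, 0, 0], [0, 0, 0], 0.55], [[20, 0, -30], [0, 0, 0], 0], [[0, 0, -50], [0, 0, 0], 0], [[0, 0, -50], [0, 0, 0], 0], [[0, 0, 0], [0, 0, 0], 0]]'

```text
clock: 6.95
ee_pos: [0.4981, 0.0777, 0.1477]
tcp_rot: [[-0.993, 0.115, 0.012], [0.115, 0.993, 0.003], [-0.012, 0.004, -1.0]]
contact_force: [0.3, -0.3, -0.3]
width: 0.0
finger_force: 0.0
```

```bash
python3 - <<'E'
from h import *;st()
from bench import robot
import cv2
c=robot.camera("side")
a=c["frame"][110:350,210:450,::-1]
cv2.imwrite("pics/s3.png",cv2.resize(a,None,fx=2.5,fy=2.5,interpolation=cv2.INTER_CUBIC))
E
```

```text
t 6.95 holder -0.1196 -0.1319 z 0.1477 yawerr -0.0003 tilt [0.012 0.003] F [ 0.3 -0.3 -0.3] w 0.00011670530863632811
```

View pics/s3.png

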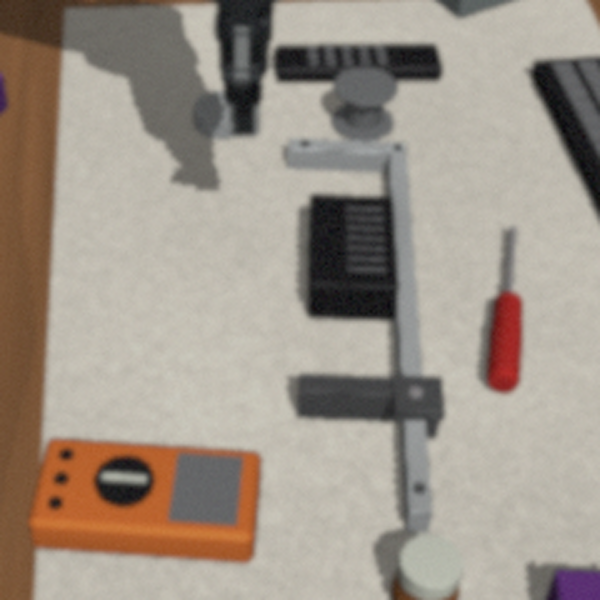

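The receiver (352,255) lies flush along the fence and the jaw (368,395) has not moved. Next I'll go behind the jaw with shut fingers.

Emit:
jog_arm --rows '[[[-20, -49, 0], [0, 0, 0], 0], [[-20, -49, 0], [0, 0, 0], 0], [[-20, -49, 0], [0, 0, 0], 0], [[-20, -49, 0], [0, 0, 0], 0], [[0, 0, 45], [0, 0, 0], 0], [[0, 0, 0], [0, 0, 0], 0]]'

```text
clock: 7.75
ee_pos: [0.5475, -0.1266, 0.0942]
tcp_rot: [[-0.993, 0.116, -0.009], [0.116, 0.993, 0.001], [0.009, -0.0, -1.0]]
contact_force: [0.4, 0.1, 0.7]
width: 0.004
finger_force: 0.0
```

```bash
python3 - <<'E'
from h import *;st()
from bench import robot
import cv2
c=robot.camera("side")
a=c["frame"][150:390,230:470,::-1]
cv2.imwrite("pics/s4.png",cv2.resize(a,None,fx=2.5,fy=2.5,interpolation=cv2.INTER_CUBIC))
E
```

```text
t 7.75 holder -0.047 -0.3292 z 0.0942 yawerr -0.0009 tilt [-0.009  0.001] F [0.4 0.1 0.7] w 0.004367447018409413
```

View pics/s4.png

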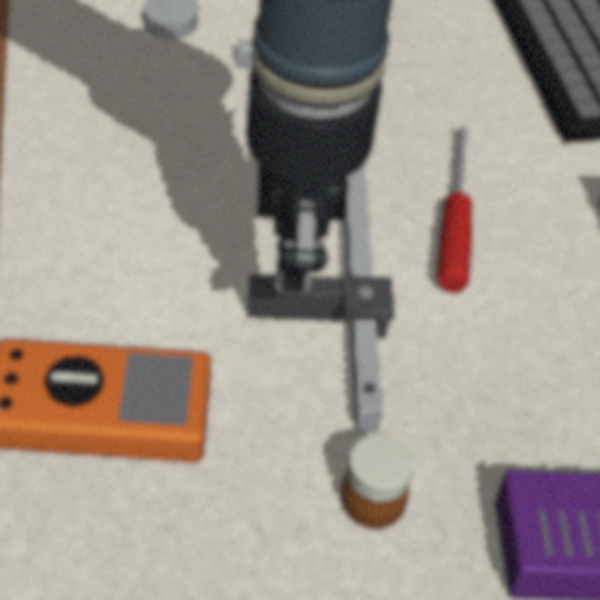

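The shut fingers hang at (295,285), 94 mm up and just behind the jaw. The jar (377,480) and meter are clear.

Emit:
jog_arm --rows '[[[-6, -3, 25], [0, 0, 0], 0], [[0, 0, 25], [0, 0, 0], 0], [[0, 0, 15], [0, 0, 0], 0], [[0, 0, 12], [0, 0, 0], 0], [[0, 0, 0], [0, 0, 0], 0]]'

```text
clock: 8.43
ee_pos: [0.5562, -0.13, 0.021]
tcp_rot: [[-0.993, 0.114, -0.001], [0.114, 0.993, 0.0], [0.001, 0.0, -1.0]]
contact_force: [0.5, 0.3, 0.7]
width: 0.002
finger_force: 0.0
```

```bash
python3 -c "from h import *;st()"
```

```text
t 8.425 holder -0.0381 -0.3315 z 0.021 yawerr 0.0007 tilt [-0.001  0.   ] F [0.5 0.3 0.7] w 0.0017894751733294146
```

Emit:
jog_arm --rows '[[[0, 6, 4], [0, 0, 0], 0], [[0, 8, 0], [0, 0, 0], 0], [[0, 8, 0], [0, 0, 0], 0], [[0, 8, 0], [0, 0, 0], 0], [[0, 8, 0], [0, 0, 0], 0], [[0, 8, 0], [0, 0, 0], 0], [[0, 8, 0], [0, 0, 0], 0], [[0, 8, 0], [0, 0, 0], 0]]'

```text
clock: 9.43
ee_pos: [0.5638, -0.0684, 0.0175]
tcp_rot: [[-0.993, 0.115, 0.001], [0.115, 0.993, -0.0], [-0.001, -0.0, -1.0]]
contact_force: [0.6, -2.8, 1.1]
width: -0.004
finger_force: 1.1
```

Emit:
jog_arm --rows '[[[0, 8, 0], [0, 0, 0], 0], [[0, 8, 0], [0, 0, 0], 0], [[0, 6, 0], [0, 0, 0], 0], [[0, 6, 0], [0, 0, 0], 0], [[0, 6, 0], [0, 0, 0], 0], [[0, 6, 0], [0, 0, 0], 0], [[0, 6, 0], [0, 0, 0], 0]]'

```text
clock: 10.3
ee_pos: [0.5687, -0.0226, 0.0172]
tcp_rot: [[-0.993, 0.115, -0.0], [0.115, 0.993, 0.0], [0.0, 0.0, -1.0]]
contact_force: [2.0, -1.4, 0.4]
width: -0.001
finger_force: 1.1
```

```bash
python3 -c "from h import *;st()"
```

```text
t 10.3 holder -0.0379 -0.2235 z 0.0172 yawerr 0.0002 tilt [-0.  0.] F [ 2.  -1.4  0.4] w -0.001413310001264229
```

Emit:
jog_arm --rows '[[[0, 5, 0], [0, 0, 0], 0], [[0, 5, 0], [0, 0, 0], 0], [[0, 5, 0], [0, 0, 0], 0], [[0, 5, 0], [0, 0, 0], 0], [[0, 5, 0], [0, 0, 0], 0], [[0, 5, 0], [0, 0, 0], 0], [[0, 5, 0], [0, 0, 0], 0], [[0, 5, 0], [0, 0, 0], 0]]'

```text
clock: 11.3
ee_pos: [0.5734, 0.0171, 0.0173]
tcp_rot: [[-0.993, 0.114, 0.0], [0.114, 0.993, 0.0], [-0.0, 0.0, -1.0]]
contact_force: [2.2, -4.9, -1.1]
width: 0.0
finger_force: 2.0
```

Emit:
jog_arm --rows '[[[0, 5, 0], [0, 0, 0], 0], [[0, 5, 0], [0, 0, 0], 0], [[0, 5, 0], [0, 0, 0], 0], [[0, 4, 0], [0, 0, 0], 0], [[0, 3, 0], [0, 0, 0], 0]]'

```text
clock: 11.92
ee_pos: [0.5759, 0.0389, 0.0173]
tcp_rot: [[-0.993, 0.114, 0.0], [0.114, 0.993, 0.0], [-0.0, 0.0, -1.0]]
contact_force: [2.4, -4.6, -0.2]
width: -0.0
finger_force: 2.1
```

```bash
python3 - <<'E'
from h import *;st()
from bench import robot
import cv2
c=robot.camera("side")
a=c["frame"][120:320,250:450,::-1]
cv2.imwrite("pics/s5.png",cv2.resize(a,None,fx=3,fy=3,interpolation=cv2.INTER_CUBIC))
E
```

```text
t 11.925 holder -0.0378 -0.1615 z 0.0173 yawerr 0.0003 tilt [0. 0.] F [ 2.4 -4.6 -0.2] w -0.00047762723822631546
```

View pics/s5.png

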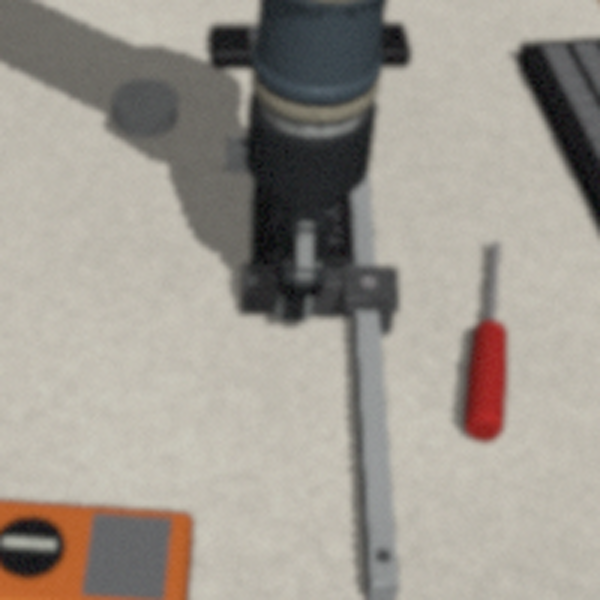

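The fingers at (290,300) are pushing the jaw (320,285), and the receiver, hidden behind the arm, is moving with it (about 5 N). About 20 mm remain.

Emit:
jog_arm --rows '[[[0, 4, 0], [0, 0, 0], 0], [[0, 4, 0], [0, 0, 0], 0], [[0, 3, 0], [0, 0, 0], 0], [[0, 2, 0], [0, 0, 0], 0], [[0, 0, 0], [0, 0, 0], 0]]'

```text
clock: 12.6
ee_pos: [0.5772, 0.0518, 0.0173]
tcp_rot: [[-0.993, 0.114, -0.0], [0.114, 0.993, 0.0], [0.0, 0.0, -1.0]]
contact_force: [1.4, -4.0, 0.4]
width: 0.004
finger_force: 1.6
```

Emit:
jog_arm --rows '[[[0, 2, 0], [0, 0, 0], 0], [[0, 2, 0], [0, 0, 0], 0], [[0, 0, 0], [0, 0, 0], 0]]'

```text
clock: 12.98
ee_pos: [0.5776, 0.0556, 0.0173]
tcp_rot: [[-0.993, 0.114, -0.0], [0.114, 0.993, 0.0], [0.0, 0.0, -1.0]]
contact_force: [1.0, -4.1, 0.2]
width: 0.0
finger_force: 1.8
```

Emit:
jog_arm --rows '[[[0, 2, 0], [0, 0, 0], 0], [[0, 0, 0], [0, 0, 0], 0]]'

```text
clock: 13.22
ee_pos: [0.5778, 0.0575, 0.0173]
tcp_rot: [[-0.993, 0.114, -0.0], [0.114, 0.993, 0.0], [0.0, 0.0, -1.0]]
contact_force: [1.4, -3.1, 1.5]
width: -0.004
finger_force: 2.0
```

```bash
python3 -c "from h import *;st()"
```

```text
t 13.225 holder -0.038 -0.1428 z 0.0173 yawerr 0.0003 tilt [-0.  0.] F [ 1.4 -3.1  1.5] w -0.00356755458864088
```

Emit:
jog_arm --rows '[[[0, 1.5, 0], [0, 0, 0], 0], [[0, 1.5, 0], [0, 0, 0], 0], [[0, 0, 0], [0, 0, 0], 0]]'

```text
clock: 13.6
ee_pos: [0.5782, 0.0604, 0.0173]
tcp_rot: [[-0.993, 0.115, -0.0], [0.115, 0.993, 0.0], [0.0, 0.0, -1.0]]
contact_force: [1.5, -4.1, 1.1]
width: -0.0
finger_force: 2.1
```

Emit:
jog_arm --rows '[[[0, 1.5, 0], [0, 0, 0], 0], [[0, 0, 0], [0, 0, 0], 0]]'

```text
clock: 13.85
ee_pos: [0.5784, 0.0619, 0.0173]
tcp_rot: [[-0.993, 0.115, -0.0], [0.115, 0.993, 0.0], [0.0, 0.0, -1.0]]
contact_force: [0.7, -3.6, 1.5]
width: 0.001
finger_force: 2.1
```

Emit:
jog_arm --rows '[[[0, 1.5, 0], [0, 0, 0], 0], [[0, 0, 0], [0, 0, 0], 0]]'

```text
clock: 14.1
ee_pos: [0.5786, 0.0634, 0.0173]
tcp_rot: [[-0.993, 0.115, -0.0], [0.115, 0.993, 0.0], [0.0, 0.0, -1.0]]
contact_force: [1.7, -3.8, 1.0]
width: 0.003
finger_force: 2.1
```

Emit:
jog_arm --rows '[[[0, 1.5, 0], [0, 0, 0], 0], [[0, 0, 0], [0, 0, 0], 0]]'

```text
clock: 14.35
ee_pos: [0.5787, 0.064, 0.0173]
tcp_rot: [[-0.993, 0.115, -0.0], [0.115, 0.993, -0.001], [0.0, -0.001, -1.0]]
contact_force: [0.1, -6.0, 0.9]
width: -0.003
finger_force: 2.9
```

Emit:
jog_arm --rows '[[[0, 1.5, 0], [0, 0, 0], 0], [[0, 0, 0], [0, 0, 0], 0]]'

```text
clock: 14.6
ee_pos: [0.5787, 0.0641, 0.0173]
tcp_rot: [[-0.993, 0.116, -0.001], [0.116, 0.993, -0.002], [0.001, -0.002, -1.0]]
contact_force: [0.2, -7.5, 1.5]
width: 0.002
finger_force: 4.2
```

Emit:
jog_arm --rows '[[[0, 1.5, 0], [0, 0, 0], 0], [[0, 0, 0], [0, 0, 0], 0]]'

```text
clock: 14.85
ee_pos: [0.5787, 0.0642, 0.0173]
tcp_rot: [[-0.993, 0.117, -0.001], [0.117, 0.993, -0.004], [0.001, -0.004, -1.0]]
contact_force: [0.7, -10.7, 3.6]
width: -0.003
finger_force: 5.4
```

The jaw has met resistance and stopped. I'll back off and look.

Emit:
jog_arm --rows '[[[0, -8, 0], [0, 0, 0], 0], [[0, -25, 0], [0, 0, 0], 0], [[0, -20, -20], [0, 0, 0], 0], [[0, -30, -50], [0, 0, 0], 0], [[0, -40, -50], [0, 0, 0], 0], [[0, -50, -40], [0, 0, 0], 0], [[0, -50, 0], [0, 0, 0], 0], [[0, 0, 0], [0, 0, 0], 0]]'

```text
clock: 15.85
ee_pos: [0.5529, -0.1563, 0.1774]
tcp_rot: [[-0.992, 0.122, 0.003], [0.122, 0.992, -0.001], [-0.003, -0.001, -1.0]]
contact_force: [0.1, 0.9, 0.5]
width: -0.001
finger_force: 0.0
```

```bash
python3 - <<'E'
from h import *;st()
from bench import robot
import cv2,pickle
c=robot.camera("top");pickle.dump(c,open("top2.pkl","wb"))
s=robot.camera("side")
k=dict(fx=4,fy=4,interpolation=cv2.INTER_CUBIC)
a=cv2.resize(c["frame"][150:225,210:390,::-1],None,**k);b=cv2.resize(s["frame"][155:225,255:435,::-1],None,**k)
cv2.imwrite("pics/f.png",cv2.convertScaleAbs(np.vstack([a,b]),alpha=1.3,beta=10))
E
```

```text
t 15.85 holder -0.0383 -0.358 z 0.1774 yawerr -0.0076 tilt [ 0.003 -0.001] F [0.1 0.9 0.5] w -0.0013651813463305287
```

View pics/f.png

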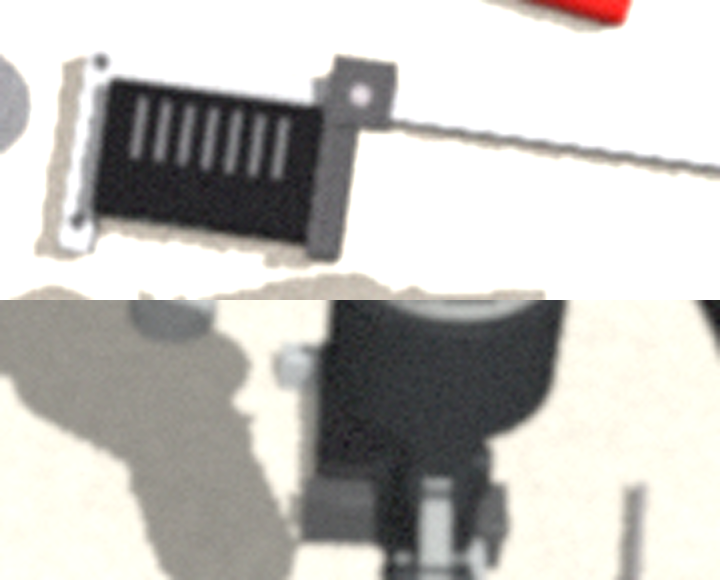

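The crop shows the receiver (210,160) against the end stop (80,150) with the jaw (335,180) against its other end. I'll check the front edge offset numerically.

```bash
python3 - <<'E'
from h import *
c=pickle.load(open("top2.pkl","rb"))
for n,u,v,z in(("FL",95,217,.04),("FR",309,245,.04),("RL",112,79,.04),("RR",325,106,.04),("jawL",352,130,.034),("jawB",338,262,.034),("fenceend",720,165,.024),("fence",395,123,.024)):
    d=pt(c,210+(u+.5)/4-.5,150+(v+.5)/4-.5,z)[:2]-C;print(n,(d@HX).round(4),(d@HY).round(4))
E
```

```text
FL -0.0685 -0.0016
FR -0.0681 -0.1102
RL 0.0019 -0.0004
RR 0.0027 -0.1087
jawL -0.0067 -0.1235
jawB -0.0742 -0.1255
fenceend 0.0022 -0.3128
fence 0.0013 -0.1444
```

```bash
python3 -c "
from bench import robot;print(robot.hand_in())"
```

```text
the job is handed in; nothing more can be done
None
```

I pushed the receiver flush against the fence, then closed the jaw until it was trapped against the end stop, took the arm clear and handed the job in. The last camera check put the box within about 2 mm and 0.01 rad of home; the hand-in returned no verdict.

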